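Lid the parts box and snap its four clips crosswise

TASK

Put the lid on the parts box by its grip fin, right way up and fully down, then snap its four clips down over the keepers in opposite-corner order: one clip, then the one diagonally across, and only then the other two. Push each clip gently just until it snaps and let it go: the clips' lips are not all bent to the same length, so feel for it, and never push harder than 25 N. Leave the other things on the bench where they are.

Things in the scene. Friction and masses are not known exactly. Their poses are not given: they have to be found in the camera images.
- box: open parts box of grey plastic, standing on the bench, 100 (its x) x 150 (its y) x 60 mm high, walls 4 mm: mouth 92 x 142 mm. Origin: centre of its underside; z up. Each long wall (at -x and +x) carries two steel keepers, 45 mm either side of the middle, standing out 17 mm: a fixed catch bar near the rim with a ledge below it
- box_rim (a point): centre of the box's mouth at rim height, 60 mm above the box's underside. Keepers, in the box's axes: catch bar 5 mm below the rim and 59 mm from the middle along x, ledge top 13 mm below the rim, 50 to 67 mm from the middle along x, 45 mm along y. The box is loose but heavy (3 kg)
- lid: the box's grey lid, loose, 0.2 to 0.5 kg, lying right way up. Plate 104 (its x) x 154 (its y) x 4 mm; four round-ended studs under its corners, 9 mm long, enter the box's mouth with 0.6 mm of play, the round ends forgive 3 mm. Origin: centre, level with the studs' lower ends, 9 mm under the plate, so 51 mm above the box's underside when fully down. Fits either way round (half turn). z up
- lid_grip (a point): middle of the upper part of the lid's upright grip fin, 37 mm above the lid's origin. The fin is 16 mm thick along the lid's x, 50 mm long along the lid's y, and stands from 13 to 47 mm above the lid's origin
- clip_a: steel clip A, 24 mm wide, 42 mm long, hinged on the lid at its -x, +y corner (lid axes), diagonally across from clip C. Origin: on the hinge axis, 22 mm from the lid's middle line, 45 mm along y, 20 mm above the lid's origin; its own x points out to the nose. A light spring holds it 0.42 rad up; once snapped it stays down, else it springs up again. How deep it must go differs by up to 12 mm from clip to clip (lips of unlike length, no reading tells)
- pad_a (a point): middle of the top of clip A's thumb pad (9 x 24 mm), where it is pushed down; in the clip's axes 36 mm out from the hinge and 6 mm up. Above the lid's origin: 40 mm when up, 17 to 31 mm when snapped down, 5 mm farther out. Going down it is easy (3 to 6 N), then takes 6 to 14 N to pass the catch bar, snaps, and 1 to 2 mm lower lands hard on the ledge
- clip_b: steel clip B, 24 mm wide, 42 mm long, hinged on the lid at its +x, +y corner (lid axes), diagonally across from clip D. Origin: on the hinge axis, 22 mm from the lid's middle line, 45 mm along y, 20 mm above the lid's origin; its own x points out to the nose. A light spring holds it 0.42 rad up; once snapped it stays down, else it springs up again. How deep it must go differs by up to 12 mm from clip to clip (lips of unlike length, no reading tells)
- pad_b (a point): middle of the top of clip B's thumb pad (9 x 24 mm), where it is pushed down; in the clip's axes 36 mm out from the hinge and 6 mm up. Above the lid's origin: 40 mm when up, 17 to 31 mm when snapped down, 5 mm farther out. Going down it is easy (3 to 6 N), then takes 6 to 14 N to pass the catch bar, snaps, and 1 to 2 mm lower lands hard on the ledge
- clip_c: steel clip C, 24 mm wide, 42 mm long, hinged on the lid at its +x, -y corner (lid axes), diagonally across from clip A. Origin: on the hinge axis, 22 mm from the lid's middle line, 45 mm along y, 20 mm above the lid's origin; its own x points out to the nose. A light spring holds it 0.42 rad up; once snapped it stays down, else it springs up again. How deep it must go differs by up to 12 mm from clip to clip (lips of unlike length, no reading tells)
- pad_c (a point): middle of the top of clip C's thumb pad (9 x 24 mm), where it is pushed down; in the clip's axes 36 mm out from the hinge and 6 mm up. Above the lid's origin: 40 mm when up, 17 to 31 mm when snapped down, 5 mm farther out. Going down it is easy (3 to 6 N), then takes 6 to 14 N to pass the catch bar, snaps, and 1 to 2 mm lower lands hard on the ledge
- clip_d: steel clip D, 24 mm wide, 42 mm long, hinged on the lid at its -x, -y corner (lid axes), diagonally across from clip B. Origin: on the hinge axis, 22 mm from the lid's middle line, 45 mm along y, 20 mm above the lid's origin; its own x points out to the nose. A light spring holds it 0.42 rad up; once snapped it stays down, else it springs up again. How deep it must go differs by up to 12 mm from clip to clip (lips of unlike length, no reading tells)
- pad_d (a point): middle of the top of clip D's thumb pad (9 x 24 mm), where it is pushed down; in the clip's axes 36 mm out from the hinge and 6 mm up. Above the lid's origin: 40 mm when up, 17 to 31 mm when snapped down, 5 mm farther out. Going down it is easy (3 to 6 N), then takes 6 to 14 N to pass the catch bar, snaps, and 1 to 2 mm lower lands hard on the ledge
- model_house: small plain white model house block, 48 x 48 x 86 mm, a bystander that is to stay where it is. Origin: centre of its underside
- sanding_block: brown cork sanding block, 56 x 96 x 27 mm, a bystander that is to stay where it is. Origin: centre of its underside
- foam_block: block of white foam, 53 x 72 x 50 mm, a bystander that is to stay where it is. Origin: centre of its underside

How it is judged:
By the outcome, as a careful person would: the job done as asked, in the order asked, and still so for the second after the job is handed in, with the robot touching nothing.
It also fails if it takes over 67 s, if anything falls off the work surface, if the arm or the gripper's body presses on something with over 40 N, if the wrist force passes 120 N, or if a joint passes its speed limit or range.

ROBOT

A 6-joint arm with a two-finger parallel gripper is mounted at the origin on a cart in front of the work surface, level with it; the furniture and walls round the work are solid. World frame = base frame: x ahead of the robot, y to its left, z up, the work surface at z = 0. Lengths are in m, angles in rad, forces in N, time in s.
With the tool pointing down it reaches from about 0.35 to 0.925 m from the base axis. Payload 6.4 kg.
Tool frame: the origin (TCP) lies at the very end of the fingers, on their centre line; the grasp point (between the pads) lies 19 mm behind it; z points along the fingers, y is the line along which they close (so a half turn about z gives the same grasp; the last joint's range is limited). The gripper opens to 85 mm and grips with 20 to 120 N. Pads are 22 mm wide; open, the fingers measure 114 mm over their backs; the gripper's body (76 mm by 85 mm) begins 54 mm behind the grasp point. The pads swing forward as they close: fully open they stand 13 mm farther back than shut.
Start: joints at [-1.274, 0.245, 1.558, -0, 1.339, -0.174], TCP at [0.295, -0.579, 0.231] pointing down, gripper open.
Joint ranges: [-3.13, 3.13], [-1.02, 2.26], [0.13, 2.54], [-0.95, 4.09], [0.21, 2.88], [-2.74, 2.74]. Speed limits (rad/s): [2.57, 2.57, 3.14, 3.14, 3.14, 3.14].

INTERFACE

Orientations are given as a unit quaternion [w, x, y, z].
In Python, from workcell import robot gives the robot as it stands.
- The arm moves only by the tool apply_moves, never from a script. Its arguments are lists of equal length, an entry for each row: "translation": the shift along the tool's x, y, z in units of 40 mm (1.0 is 40 mm), a list of three; "roll": the turn about the tool's z in units of 8 degrees (1.0 is 8 degrees). A call has 1 to 20 rows; each row is the pose to reach, as a shift and turn from the pose commanded when the call began, along the tool's axes at that moment; what a row does not reach only later rows make up. A row lasts 1/10 s, in which the tool goes at most 50 mm and 8.59 degrees, less where a joint would pass 70% of its speed; a pose out of reach is approached as far as the arm can. A call with a gripper value outside its range is refused whole. "gripper" is the finger opening in mm, from 0 to 85.4, set as the call begins (left out, the last holds). The fingers move at their own pace and stop on an object; "squeeze" is the grip in N (left out, the last holds). Time passes only in rows, so rows that repeat a pose let the fingers close. It gives the time, the measured TCP pose, the force, the opening and the grip force at its end, in the units of the state.
- robot.get_state(): the state, without advancing time (a new reading comes with each control period).
- robot.grab_frame(name): name is "scene" or "top" or "wrist"; returns the picture (480x640x3 uint8, blue, green, red); there is no depth.
- robot.calibration(name): a dict with "fx", "fy", "cx", "cy" (pixels), "extrinsics" (4x4, takes a point from world to camera coordinates). Camera axes: x right, y up, looking along -z (the intrinsics and any distortion apply to the point x, -y, -z); pixel columns grow to the right and rows downward; lengths in m; the calibration is good to about 2 mm. A picture is of the moment at which its call begins: read the wrist's pose just before it. calibration takes no time and is no camera call; for the wrist camera it gives the pose at the moment of the call.
- robot.hand_in(): hands the job in; it is judged then, once.
Trained networks look in the newest picture that a camera, given by its name, has taken for a name from the list of things; names that differ only in an ending like _2 or _b are one class to them, and where a whole thing is asked for, a point or a joint stands for the part that bears it (a point fixed in the world has none). Each returns a list of dicts, best first, with "p" (0 to 1); they miss things now and then, are a little off and sometimes report something else, mostly with a low value. They report only what shows in the picture. A call takes as long as a camera call.
- robot.regions_of(target, camera): "pixels" (480x640 bool, what is visible of it) and "centre" ([column, row] in pixels, amid what is visible of it).
- robot.place_of(target, camera): "centre" ([column, row] in pixels: a listed point, or the origin of a listed thing).
The state is a dict: "t": time; "q": joint angles; "qvel": joint speeds; "joint_efforts": joint torques, N m; "eef_pos": TCP position; "tcp_rot": TCP orientation; "contact_force": force on the tool from outside, world axes, zero at the start; "torque": the same for the moment, N m; "opening": opening from 0.0 (shut) to 1.0 (fully open); "grip_force": force on a finger pad.
Only numpy, scipy, OpenCV 4.12 (cv2) and the standard library are available. Lean on these libraries where they do the work, as an engineer would, in place of code of your own. Each camera call takes 0.05 s, during which the arm holds its last target. There are 200 camera calls.

## Working session

There is one attempt and no reset: what is moved stays moved. The work goes in short steps, Python scripts to look and compute and a tool call to move; the robot and the scene stay as the last step left them, time stands still between calls to the robot, and variables do not carry over. Pictures are saved under pics/ and viewed, at most 10 in all, crops included, and the job is handed in when it is done.

Besides the shell and the picture viewer there is one more tool, called after ">>>" by a JSON object that holds its "fn" and its "kwargs", one argument or row to a line. apply_moves: Moves the arm, as the interface text tells. Its arguments: {"type":"object","properties":{"translation":{"type":"array"},"roll":{"type":"array"},"gripper":{"type":"number"},"squeeze":{"type":"number"}},"required":["translation","roll"]}

```bash
mkdir -p pics; ls; cat > h.py <<'E'
import numpy as np, cv2
from workcell import robot
from scipy.spatial.transform import Rotation as R
def ray(c,px):
    k=robot.calibration(c); E=np.array(k["extrinsics"])
    d=np.array([(px[0]-k["cx"])/k["fx"],-(px[1]-k["cy"])/k["fy"],-1.])
    Rm=E[:3,:3]; o=-Rm.T@E[:3,3]; return o,Rm.T@d
def atz(c,px,z):
    o,d=ray(c,px); return o+d*(z-o[2])/d[2]
def proj(c,p):
    k=robot.calibration(c); E=np.array(k["extrinsics"]); q=E[:3,:3]@p+E[:3,3]
    return np.array([k["cx"]+k["fx"]*q[0]/-q[2],k["cy"]+k["fy"]*q[1]/q[2]])
E
cat > a.py <<'E'
from h import *
np.set_printoptions(precision=4,suppress=True)
for c in ["scene","top"]:
    im=robot.grab_frame(c); cv2.imwrite(f"pics/{c}0.png",im)
    k=robot.calibration(c);print(c,{a:k[a] for a in k if a!="extrinsics"},ray(c,(k["cx"],k["cy"])))
    for n,z in [("box",0),("box_rim",.06),("lid",0),("lid_grip",.037),("pad_a",.04),("clip_a",.02),("model_house",0),("sanding_block",0),("foam_block",0)]:
        for r in robot.place_of(n,c)[:4]: print(c,n,round(r["p"],2),np.round(r["centre"],1),atz(c,r["centre"],z)[:2])
print(robot.get_state())
E
python3 a.py
```

```text
pics
scene {'fx': 443.6816439504524, 'fy': 443.6816439504524, 'cx': 317.2562989199552, 'cy': 236.12881288429645} (array([1.2807, 0.0306, 0.579 ]), array([-0.7959, -0.0489, -0.6035]))
scene box 0.77 [331.1 227.9] [0.4842 0.0121]
scene box_rim 0.63 [330.7 205.7] [0.4864 0.0094]
scene lid 0.78 [297.7 289.6] [ 0.6851 -0.0408]
scene lid_grip 0.87 [299.1 272.3] [ 0.678  -0.0385]
scene pad_a 0.82 [269.1 285.6] [ 0.7206 -0.0867]
scene pad_a 0.77 [312.3 297.1] [ 0.7423 -0.0091]
scene pad_a 0.66 [331.1 256.8] [0.6323 0.0178]
scene pad_a 0.57 [284.9 247.3] [ 0.6114 -0.0732]
scene clip_a 0.57 [318.2 292. ] [ 0.7086 -0.0011]
scene clip_a 0.54 [325.7 277.5] [0.6692 0.0101]
scene model_house 0.87 [402.3 205.8] [0.3791 0.1774]
scene sanding_block 0.66 [271.7 279.3] [ 0.6614 -0.0933]
scene sanding_block 0.62 [247.1 329.5] [ 0.7881 -0.1155]
scene foam_block 0.93 [333.6 340. ] [0.7984 0.031 ]
top {'fx': 480.4232413144911, 'fy': 480.4232413144911, 'cx': 331.1261980899228, 'cy': 240.55010831325777} (array([ 0.3832, -0.0007,  0.9884]), array([ 0.2097,  0.0093, -0.9777]))
top box 0.93 [329.  300.2] [0.47  
[... 700 characters left out ...]
 0.0149]
top model_house 0.82 [238.6 344.2] [0.3762 0.188 ]
top sanding_block 0.85 [390.3 156.3] [ 0.7873 -0.1147]
top foam_block 0.49 [369.2 216.1] [ 0.6508 -0.0706]
top foam_block 0.2 [328.9 205.9] [0.6707 0.0158]
{'t': 1.0, 'q': array([-1.2741,  0.2451,  1.5578, -0.    ,  1.3387, -0.1741]), 'qvel': array([-0.0014,  0.0002, -0.0013,  0.0006,  0.0013,  0.0011]), 'joint_efforts': array([  0.0004, -42.9518, -32.6433,  -0.0001,   0.0004,   0.    ]), 'eef_pos': array([ 0.2948, -0.5793,  0.2313]), 'tcp_rot': array([-0.    ,  0.9724,  0.2332, -0.    ]), 'contact_force': array([1.5287, 0.4024, 0.067 ]), 'torque': array([-0.0415, -0.0423,  0.0056]), 'grip_force': 0.0, 'opening': 0.9986966105301436}
```

View pics/top0.png

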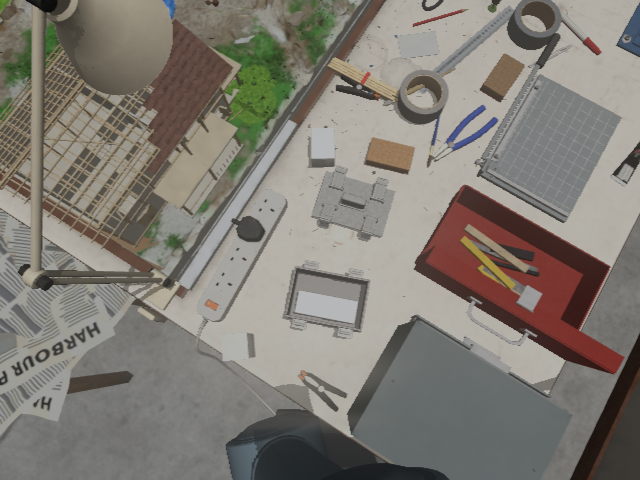

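View pics/scene0.png

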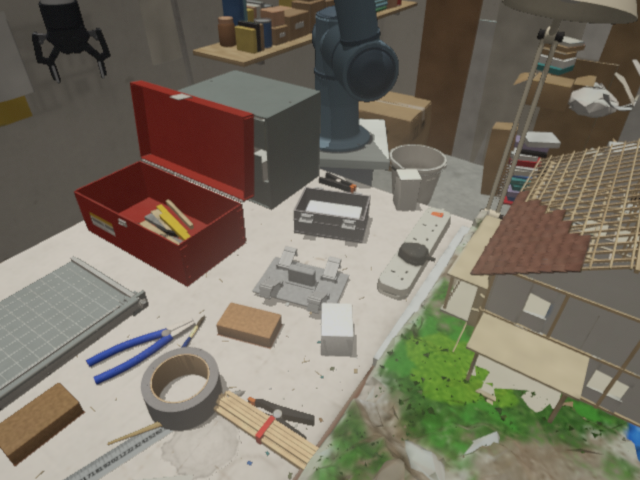

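```bash
cat >> h.py <<'E'
def tri(a,b):
    A=0;B=0
    for c,p in (a,b):
        o,d=ray(c,p); d=d/np.linalg.norm(d); M=np.eye(3)-np.outer(d,d); A=A+M; B=B+M@o
    return np.linalg.solve(A,B)
E
python3 - <<'E'
from h import *
np.set_printoptions(precision=3,suppress=True)
for n,s,t in [("lidfront",(251,142),(418,268)),("lidback",(135,87),(620,367)),("cab1",(238,73),(353,430)),("cab2",(320,97),(415,320)),("lamp",(575,12),(115,105)),("house",(408,172),(233,335)),("grip",(299.1,272.3),(352.1,201)),("rim",(330.7,205.7),(326.7,299)),("foam",(337,308),(321,130)),("p1",(269.1,285.6),(380.8,183.1)),("p2",(312.3,297.1),(342.6,178)),("p3",(331.1,256.8),(324.6,216.3)),("p4",(284.9,247.3),(367.6,227.1))]:
    print(n,tri(("scene",s),("top",t)))
k=robot.calibration("wrist");print(ray("wrist",(k["cx"],k["cy"])),k["fx"],k["cx"],k["cy"])
E
```

```text
lidfront [ 0.509 -0.142  0.21 ]
lidback [ 0.363 -0.423  0.256]
cab1 [ 0.287 -0.121  0.276]
cab2 [ 0.42  -0.07   0.278]
lamp [0.662 0.286 0.465]
house [0.393 0.178 0.099]
grip [ 0.673 -0.036  0.033]
rim [0.468 0.011 0.048]
foam [0.806 0.035 0.083]
p1 [ 0.714 -0.09   0.033]
p2 [ 0.726 -0.011  0.024]
p3 [0.636 0.02  0.043]
p4 [ 0.616 -0.069  0.044]
(array([ 0.369, -0.541,  0.375]), array([-0.29 , -0.147, -0.946])) 390.80703820612257 325.47337238616336 239.75947815835164
```

>>> {"fn": "apply_moves", "kwargs": {
  "translation": [
    [0,0,-1.25],
    [0,0,-2.5],
    [0,0,-3.75],
    [0,0,-4.75],
    [1.2,-0.6,-4.75],
    [2.3,-1.2,-4.75],
    [3.4,-1.8,-4.75],
    [4.5,-2.4,-4.75],
    [5.6,-3.0,-4.75],
    [6.7,-3.6,-4.75],
    [7.8,-4.2,-4.75],
    [8.9,-4.8,-4.75],
    [10,-5.4,-4.75],
    [11.1,-6.0,-4.75],
    [12.2,-6.6,-4.75],
    [13.3,-7.2,-4.75],
    [14.6,-7.8,-4.75],
    [14.6,-7.8,-4.0],
    [14.6,-7.8,-3.5],
    [14.6,-7.8,-3.5]
  ],
  "roll": [0,0,0,0,0,0,-1,-2,-3,-4,-5,-6,-6,-6,-6,-6,-6,-6,-6,-6],
  "gripper": 60
}}

```text
t: 3.0
eef_pos: [0.6727, -0.0354, 0.3667]
tcp_rot: [-0.003, 0.793, 0.609, -0.002]
contact_force: [-0.4, 0.2, 0.7]
opening: 0.702
grip_force: 0.0
```

```bash
cat > b.py <<'E'
from h import *
import sys
np.set_printoptions(precision=4,suppress=True)
im=robot.grab_frame("wrist"); cv2.imwrite(f"pics/{sys.argv[1]}.png",im)
print(robot.get_state()["eef_pos"],ray("wrist",(320,240))[0])
zb=float(sys.argv[2])
for n,z in [("lid",0),("lid_grip",.037),("pad_a",.04),("clip_a",.02),("box_rim",.06)]:
    for r in robot.place_of(n,"wrist")[:4]: print(n,round(r["p"],2),np.round(r["centre"],1),atz("wrist",r["centre"],z+(zb if n!="box_rim" else 0))[:2])
E
python3 b.py w1 0
```

```text
[ 0.6733 -0.036   0.3694] [0.6953 0.0451 0.5128]
lid 0.56 [332.7 170.3] [ 0.6831 -0.0352]
lid_grip 0.62 [331.6 176. ] [ 0.682  -0.0365]
lid_grip 0.54 [41.5 65.8] [0.3989 0.1683]
pad_a 0.74 [286.9 140.2] [0.6422 0.0186]
pad_a 0.73 [287.7 212.7] [ 0.6173 -0.0667]
pad_a 0.62 [377.  140.7] [ 0.7453 -0.0099]
pad_a 0.61 [370.9 216.8] [ 0.7173 -0.0993]
clip_a 0.91 [347.7 212.2] [ 0.6904 -0.0914]
clip_a 0.78 [312.9 211.1] [ 0.6467 -0.078 ]
clip_a 0.63 [349.9 136.2] [0.7164 0.0018]
clip_a 0.55 [313.8 138.1] [0.6729 0.0112]
box_rim 0.96 [150.  184.4] [0.4741 0.0132]
```

View pics/w1.png

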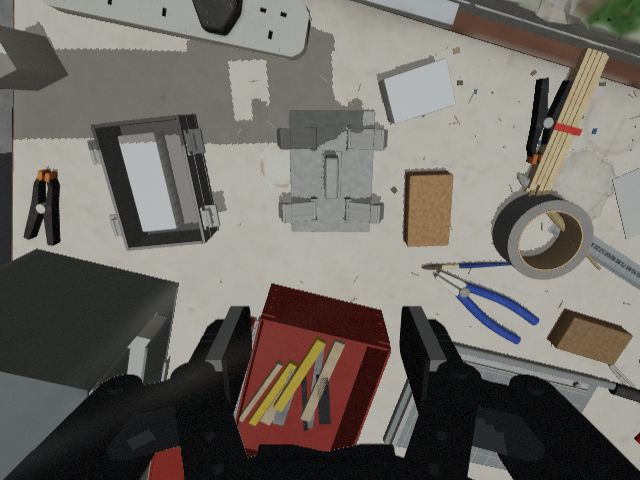

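>>> {"fn": "apply_moves", "kwargs": {
  "translation": [
    [0.2,-1.0,0],
    [0.4,-2.2,0],
    [0.7,-3.4,0.3],
    [1,-4.5,0.6],
    [1.05,-5.15,0.9],
    [1.05,-5.15,0.9],
    [1.05,-5.15,0.9],
    [1.05,-5.15,0.9]
  ],
  "roll": [0,0,0,0,0,0,0,0],
  "gripper": 50
}}

```text
t: 4.1
eef_pos: [0.4869, 0.057, 0.3367]
tcp_rot: [0.001, 0.794, 0.608, 0.001]
contact_force: [0.3, 0.1, 0.1]
opening: 0.586
grip_force: 0.0
```

```bash
cat > c.py <<'E'
from h import *
np.set_printoptions(precision=4,suppress=True)
im=robot.grab_frame("wrist"); cv2.imwrite("pics/w2.png",im)
print(robot.get_state()["eef_pos"],robot.get_state()["tcp_rot"])
r=robot.regions_of("box","wrist"); print(len(r),r[0]["p"],r[0]["centre"]); m=r[0]["pixels"].astype(np.uint8)
for q in robot.place_of("box_rim","wrist")[:2]+robot.place_of("box","wrist")[:2]: print(q["p"],q["centre"],atz("wrist",q["centre"],.06)[:2],atz("wrist",q["centre"],0)[:2])
c=max(cv2.findContours(m,0,2)[0],key=cv2.contourArea)
print(cv2.minAreaRect(c))
np.save("m.npy",m)
v=im.copy(); cv2.drawContours(v,[c],-1,(0,255,0),1)
x,y,w,h=cv2.boundingRect(c); x=max(x-15,0);y=max(y-15,0);print(x,y)
cv2.imwrite("pics/w2c.png",cv2.resize(np.hstack([im[y:y+h+30,x:x+w+30]]),None,fx=2.4,fy=2.4)[:600,:800])
E
python3 c.py
```

```text
[0.487  0.057  0.3365] [0.0007 0.7938 0.6082 0.0007]
1 0.84 [321.0, 215.9]
0.8 [319.9, 228.0] [0.4681 0.0146] [ 0.4624 -0.0031]
0.96 [320.7, 212.5] [0.4737 0.0317] [0.4688 0.0165]
((321.4405822753906, 221.4059295654297), (134.82752990722656, 119.60346984863281), 84.2894058227539)
243 136
```

View pics/w2c.png

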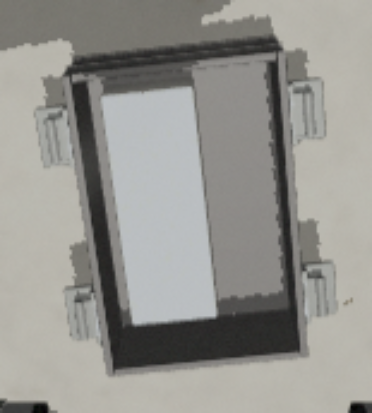

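```bash
python3 - <<'E'
from h import *
np.set_printoptions(precision=4,suppress=True)
C=np.array([[66,75],[285,52],[307,353],[110,375]])/2.4+[243,136]
P=np.array([atz("wrist",p,.06)[:2] for p in C]);print(P,P.mean(0))
for i in range(4):
    d=P[(i+1)%4]-P[i];print(np.linalg.norm(d),np.degrees(np.arctan2(d[1],d[0])))
from scipy.optimize import least_squares
M=np.array([[-50,75],[50,75],[50,-75],[-50,-75]])/1e3
def model(v):
    c,s=np.cos(v[2]),np.sin(v[2]);return [proj("wrist",np.array([v[0]+c*a-s*b,v[1]+s*a+c*b,.06])) for a,b in M]
s=least_squares(lambda v:(np.array(model(v))-C).ravel(),[.47,.01,0]);print(s.x,np.degrees(s.x[2]),s.fun)
# keepers
K=[proj("wrist",np.array([s.x[0]+np.cos(s.x[2])*a-np.sin(s.x[2])*b,s.x[1]+np.sin(s.x[2])*a+np.cos(s.x[2])*b,.055])) for a,b in [(-.059,.045),(.059,.045),(.059,-.045),(-.059,-.045)]]
print((np.array(K)-[243,136])*2.4)
E
```

```text
[[ 0.4352  0.0937]
 [ 0.5314  0.0782]
 [ 0.5081 -0.0665]
 [ 0.4113 -0.0528]] [0.4715 0.0131]
0.09747310942923575 -9.164333385296793
0.14654134973108712 -99.14666313797626
0.09783590893031029 171.94020367297946
0.1484275898687909 80.72008237834339
[ 0.4715  0.0128 -0.1582] -9.064734955835148 [-1.4677 -0.6606  0.9445 -1.0879  1.2279  1.7609 -0.6621  0.612 ]
[[ 54.4935 139.2298]
 [310.9071 112.442 ]
 [323.1663 295.2596]
 [ 82.836  318.7423]]
```

>>> {"fn": "apply_moves", "kwargs": {
  "translation": [
    [-0.2,1.1,0],
    [-0.4,2.2,0.4],
    [-0.6,3.3,1.0],
    [-0.8,4.4,1.9],
    [-1.04,5.3,2.8],
    [-1.04,5.3,3.9],
    [-1.04,5.3,4.6],
    [-1.04,5.3,4.6],
    [-1.04,5.3,4.6]
  ],
  "roll": [0,0,0,0,0.23,0.23,0.23,0.23,0.23],
  "gripper": 50
}}

```text
t: 5.2
eef_pos: [0.6801, -0.0377, 0.1516]
tcp_rot: [-0.0, 0.803, 0.596, -0.0]
contact_force: [0.1, 0.2, 0.6]
opening: 0.586
grip_force: 0.0
```

```bash
python3 b.py w3 0
```

```text
[ 0.6811 -0.0378  0.1536] [0.7047 0.0428 0.297 ]
lid 0.89 [321.3 217.1] [ 0.6788 -0.0362]
lid_grip 0.83 [320.3 234.8] [ 0.6776 -0.0386]
pad_a 0.96 [397.8 162.2] [ 0.7409 -0.0045]
pad_a 0.76 [241.1 168.3] [0.6415 0.0216]
pad_a 0.59 [393.8 292.1] [ 0.7162 -0.0954]
pad_a 0.55 [249.8 291.8] [ 0.6155 -0.0644]
clip_a 0.92 [350.6 160.8] [0.7117 0.0026]
clip_a 0.89 [293.8 280.6] [ 0.6445 -0.0734]
clip_a 0.77 [351.8 279.7] [ 0.6879 -0.0858]
clip_a 0.76 [287.7 161.6] [0.6693 0.0149]
box_rim 0.61 [287.4 163.9] [0.6734 0.0178]
```

View pics/w3.png

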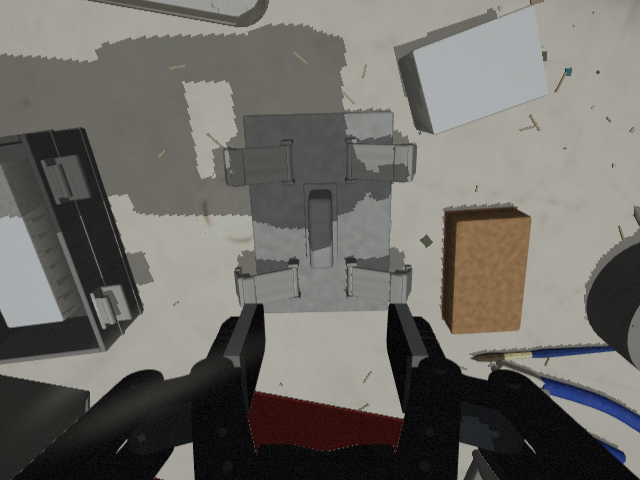

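>>> {"fn": "apply_moves", "kwargs": {
  "translation": [
    [0.03,-0.06,1.0],
    [0.03,-0.06,2.0],
    [0.03,-0.06,2.8],
    [0.03,-0.06,3.3],
    [0.03,-0.06,3.36],
    [0.03,-0.06,3.36]
  ],
  "roll": [-0.1,-0.1,-0.1,-0.1,-0.1,-0.1],
  "gripper": 50
}}

```text
t: 6.1
eef_pos: [0.6781, -0.0357, 0.0176]
tcp_rot: [0.0, 0.799, 0.601, 0.0]
contact_force: [0.2, -0.1, 0.3]
opening: 0.587
grip_force: 0.0
```

>>> {"fn": "apply_moves", "kwargs": {
  "translation": [
    [0,0,0],
    [0,0,0],
    [0,0,0],
    [0,0,0],
    [0,0,0],
    [0,0,0],
    [0,0,0],
    [0,0,0]
  ],
  "roll": [0,0,0,0,0,0,0,0],
  "gripper": 8,
  "squeeze": 60
}}

```text
t: 6.9
eef_pos: [0.6793, -0.0359, 0.019]
tcp_rot: [0.001, 0.799, 0.601, 0.001]
contact_force: [0.2, 0.8, 6.7]
opening: 0.173
grip_force: 60.2
```

>>> {"fn": "apply_moves", "kwargs": {
  "translation": [
    [0,0,-0.5],
    [0,0,-1.5],
    [0,0,-2.5],
    [0,0,-3.5],
    [0,0,-3.5],
    [0,0,-3.5],
    [0,0,-3.5]
  ],
  "roll": [0,0,0,0,0,0,0]
}}

```text
t: 7.6
eef_pos: [0.6756, -0.0352, 0.1532]
tcp_rot: [-0.002, 0.799, 0.601, -0.002]
contact_force: [-0.3, 0.3, -4.3]
opening: 0.175
grip_force: 59.6
```

```bash
python3 b.py w4 .14; python3 -c "
from h import *
s=robot.get_state();print(s)"
```

```text
[ 0.6756 -0.0352  0.153 ] [0.6995 0.0454 0.2963]
lid 0.86 [324.4 297.5] [ 0.6757 -0.0321]
lid 0.4 [  4.9 254.7] [0.5487 0.0255]
lid_grip 0.78 [327.6 342. ] [ 0.6778 -0.0315]
pad_a 0.94 [486.3 230.4] [ 0.738  -0.0045]
pad_a 0.72 [167.5 229.9] [0.6412 0.0235]
pad_a 0.53 [457.5 442.3] [ 0.7145 -0.0872]
clip_a 0.88 [266.8 212.6] [0.669  0.0157]
clip_a 0.59 [385.6 214.1] [0.7106 0.0031]
box_rim 0.73 [  6.1 256.5] [0.472  0.0134]
box_rim 0.5 [487.6 228.9] [ 0.7788 -0.0551]
{'t': 7.9, 'q': array([-2.19273771e-01,  3.80174767e-01,  1.53339958e+00, -2.71590983e-05,
        1.22999962e+00,  6.11313956e-02]), 'qvel': array([ 8.76937623e-05, -8.05486415e-03, -8.53314601e-03,  1.39476226e-04,
        8.82857689e-04, -7.40956583e-04]), 'joint_efforts': array([ 7.27002145e-03, -4.97330153e+01, -3.32765365e+01,  2.13508138e-03,
        1.52761862e-02, -5.01219358e-05]), 'eef_pos': array([ 0.67721558, -0.03556663,  0.1556015 ]), 'tcp_rot': array([-7.45336287e-04,  7.98979040e-01,  6.01358056e-01, -6.52710370e-04]), 'contact_force': array([-0.0565792 , -0.69908648, -4.5132205 ]), 'torque': array([ 0.06322638, -0.01106871, -0.03024784]), 'grip_force': 59.55487668514252, 'opening': 0.17279884598384224}
```

View pics/w4.png

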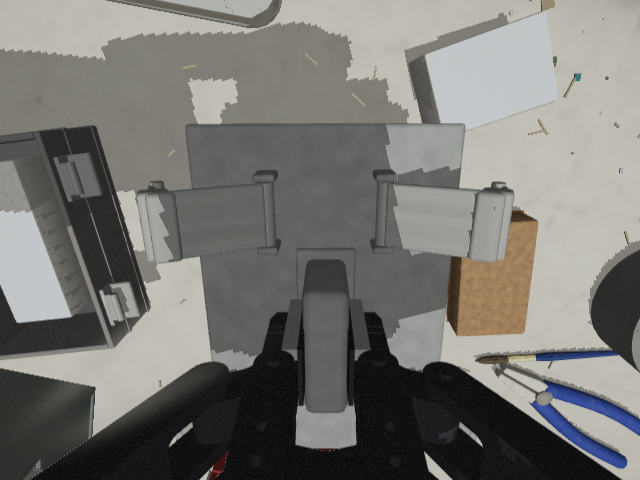

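```bash
python3 - <<'E'
from h import *
s=robot.get_state(); T=s["eef_pos"]; w,x,y,z=s["tcp_rot"]; Rm=R.from_quat([x,y,z,w])
print(T,Rm.as_matrix().round(4))
zl=T[2]-.019
for p,z in [((187,125),.013),((463,125),.013),((156,186),.05),((499,188),.05),((324.4,297.5),0),((486.3,230.4),.04),((167.5,229.9),.04),((266.8,212.6),.02),((385.6,214.1),.02)]:
    print(p,(Rm.inv().apply(atz("wrist",p,zl+z)-T)*1e3).round(1))
E
```

```text
[ 0.67721558 -0.03556663  0.1556015 ] [[ 2.767e-01  9.609e-01 -1.900e-03]
 [ 9.609e-01 -2.767e-01  4.000e-04]
 [-1.000e-04 -2.000e-03 -1.000e+00]]
(187, 125) [ 77.3 -51.2   6.1]
(463, 125) [77.3 50.1  5.9]
(156, 186) [ 62.  -49.6 -30.9]
(499, 188) [ 61.4  50.1 -31.1]
(324.4, 297.5) [ 0.  -0.9 19. ]
(486.3, 230.4) [ 45.3  52.4 -21.1]
(167.5, 229.9) [ 45.4 -52.3 -20.9]
(266.8, 212.6) [ 46.  -22.5  -1. ]
(385.6, 214.1) [45.4 22.3 -1.1]
```

>>> {"fn": "apply_moves", "kwargs": {
  "translation": [
    [0,-0.5,0],
    [-0.05,-1.3,0],
    [-0.1,-2.2,0],
    [-0.15,-3.1,0],
    [-0.2,-4.0,0],
    [-0.23,-4.7,0],
    [-0.25,-5.1,0],
    [-0.25,-5.32,0],
    [-0.25,-5.32,0],
    [-0.25,-5.32,0],
    [-0.25,-5.32,0],
    [-0.25,-5.32,0]
  ],
  "roll": [0,-0.2,-0.4,-0.6,-0.8,-0.87,-0.87,-0.87,-0.87,-0.87,-0.87,-0.87]
}}

```text
t: 9.1
eef_pos: [0.4711, 0.0134, 0.157]
tcp_rot: [0.0, 0.761, 0.649, 0.0]
contact_force: [0.2, -0.2, -5.0]
opening: 0.174
grip_force: 59.8
```

```bash
python3 - <<'E'
from h import *
im=robot.grab_frame("wrist")
s=robot.get_state(); T=s["eef_pos"]; w,x,y,z=s["tcp_rot"]; Rm=R.from_quat([x,y,z,w]).as_matrix()
print(T,np.degrees(np.arctan2(Rm[1,1],Rm[0,1])))
v=-.1582; bx=np.array([.4715,.0131])
for a,b,z in [(-.05,.075,.06),(.05,.075,.06),(-.059,.045,.055),(.059,.045,.055),(.05,.075,0),(-.05,.075,0)]:
    q=proj("wrist",np.array([bx[0]+np.cos(v)*a-np.sin(v)*b,bx[1]+np.sin(v)*a+np.cos(v)*b,z])); print(q)
    cv2.circle(im,tuple(int(round(i)) for i in q),2,(0,0,255),-1)
cv2.imwrite("pics/w5.png",cv2.resize(im[40:320,120:520],None,fx=2,fy=2))
E
```

```text
[0.47099275 0.01342055 0.15690125] -9.118099517512267
[242.08906893 122.4329326 ]
[411.7889214  122.18298902]
[232.728502   172.09042397]
[421.13797049 171.84041782]
[394.77914773 118.91056179]
[258.63026649 119.11240865]
```

View pics/w5.png

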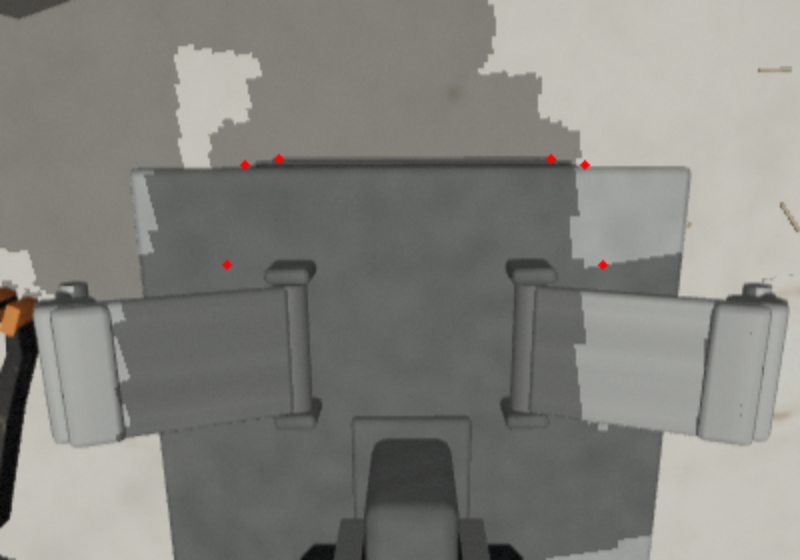

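>>> {"fn": "apply_moves", "kwargs": {
  "translation": [
    [0.01,0.0,0.4],
    [0.01,0.0,0.8],
    [0.01,0.0,1.2],
    [0.01,0.0,1.5],
    [0.01,0.0,1.7],
    [0.01,0.0,1.9],
    [0.01,0.0,1.95],
    [0.01,0.0,2.0],
    [0.01,0.0,2.0],
    [0.01,0.0,2.0]
  ],
  "roll": [0,0,0,0,0,0,0,0,0,0]
}}

```text
t: 10.15
eef_pos: [0.471, 0.0139, 0.0774]
tcp_rot: [0.0, 0.761, 0.649, 0.0]
contact_force: [1.2, 0.3, -5.3]
opening: 0.179
grip_force: 59.8
```

>>> {"fn": "apply_moves", "kwargs": {
  "translation": [
    [0,0,0.05],
    [0,0,0.1],
    [0,0,0.13],
    [0,0,0.16],
    [0,0,0.18],
    [0,0,0.2],
    [0,0,0.2]
  ],
  "roll": [0,0,0,0,0,0,0]
}}

```text
t: 10.85
eef_pos: [0.4713, 0.0129, 0.0703]
tcp_rot: [0.001, 0.761, 0.649, -0.001]
contact_force: [-4.9, -5.8, 6.5]
opening: 0.18
grip_force: 61.4
```

>>> {"fn": "apply_moves", "kwargs": {
  "translation": [
    [0,0,0.03],
    [0,0,0.05],
    [0,0,0.05]
  ],
  "roll": [0,0,0]
}}

```text
t: 11.15
eef_pos: [0.4713, 0.0129, 0.0702]
tcp_rot: [0.0, 0.761, 0.649, -0.001]
contact_force: [-14.5, -5.9, 25.2]
opening: 0.176
grip_force: 64.1
```

>>> {"fn": "apply_moves", "kwargs": {
  "translation": [
    [0,0,0],
    [0,0,0],
    [0,0,0],
    [0,0,-0.1],
    [0,0,-0.2],
    [0,0,-0.7],
    [0,0,-1.5],
    [0,0,-2.5],
    [0,0,-3.5],
    [0,0,-3.5],
    [0,0,-3.5]
  ],
  "roll": [0,0,0,0,0,0,0,0,0,0,0],
  "gripper": 40
}}

```text
t: 12.25
eef_pos: [0.4712, 0.014, 0.2082]
tcp_rot: [0.001, 0.761, 0.649, 0.001]
contact_force: [-0.9, 0.5, -0.6]
opening: 0.473
grip_force: 0.0
```

```bash
python3 b.py w6 .051; python3 - <<'E'
from h import *
for n,z in [("lid_grip",.088),("pad_a",.091),("clip_a",.071)]:
    for c in ["top","scene"]:
        robot.grab_frame(c)
        for r in robot.place_of(n,c)[:4]: print(n,c,round(r["p"],2),atz(c,r["centre"],z)[:2])
E
```

```text
[0.4702 0.0141 0.2066] [0.4834 0.0971 0.35  ]
lid 0.78 [323.5 216.1] [0.4677 0.0161]
lid_grip 0.74 [328.9 232.8] [0.4711 0.0138]
pad_a 0.83 [398.6 292.4] [ 0.5144 -0.0384]
pad_a 0.82 [405.1 166.5] [0.5276 0.0519]
pad_a 0.78 [246.7 171.3] [0.4245 0.0653]
pad_a 0.78 [256.8 292.5] [ 0.412  -0.0223]
clip_a 0.97 [356.9 166.1] [0.4977 0.054 ]
clip_a 0.95 [296.9 278.9] [ 0.44   -0.0251]
clip_a 0.92 [294.6 163.6] [0.4546 0.0627]
clip_a 0.9 [351.8 280.4] [ 0.482 -0.033]
lid_grip top 0.6 [0.4722213  0.01771459]
lid_grip scene 0.57 [0.47038657 0.00836934]
lid_grip scene 0.42 [ 0.52223773 -0.02604872]
lid_grip scene 0.33 [ 0.40114037 -0.0296261 ]
pad_a top 0.84 [0.42574969 0.06685621]
pad_a top 0.67 [ 0.41186347 -0.02342299]
pad_a scene 0.66 [ 0.3910326  -0.02723804]
pad_a scene 0.65 [0.42322534 0.06699323]
pad_a scene 0.48 [ 0.523008 -0.028454]
clip_a top 0.53 [ 0.44415921 -0.02274819]
clip_a top 0.52 [0.45642413 0.06099796]
clip_a scene 0.74 [0.45977942 0.06032678]
clip_a scene 0.56 [0.4917881 0.0581493]
clip_a scene 0.56 [ 0.48208739 -0.03938381]
clip_a scene 0.54 [ 0.44986295 -0.02292078]
```

View pics/w6.png

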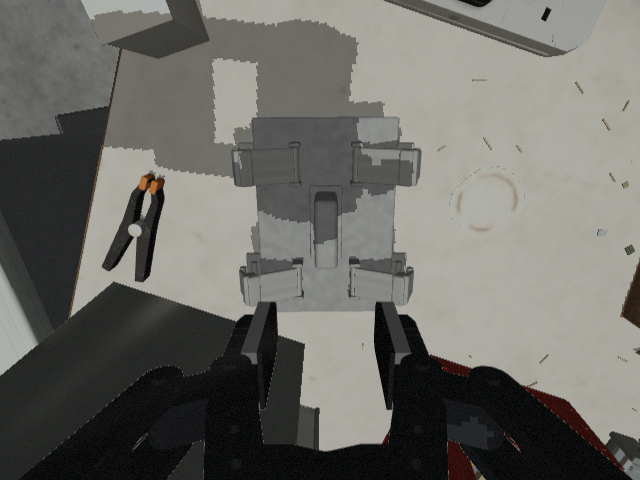

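```bash
python3 - <<'E'
from h import *
for z in (0,.278):
  for p in [(303,343),(115,283)]: print(z,atz("wrist",p,z))
v=-.1585;c=np.array([.4708,.0132])
for n,a,b in [("A",-1,1),("B",1,1),("C",1,-1),("D",-1,-1)]:
  for r in (.0525,.0575): print(n,r,(c+np.array([[np.cos(v),-np.sin(v)],[np.sin(v),np.cos(v)]])@[a*r,b*.045]).round(4))
for p in [(.42,-.07,.278),(.287,-.121,.276)]:print(proj("top",np.array(p)),proj("scene",np.array(p)))
print(robot.get_state()["contact_force"],robot.get_state()["t"])
E
```

```text
0 [ 0.42315104 -0.13022188  0.        ]
0 [ 0.25238858 -0.03321432  0.        ]
0.278 [0.47117115 0.05013422 0.278     ]
0.278 [0.43592319 0.07015806 0.278     ]
A 0.0525 [0.4261 0.0659]
A 0.0575 [0.4211 0.0667]
B 0.0525 [0.5297 0.0493]
B 0.0575 [0.5347 0.0486]
C 0.0525 [ 0.5155 -0.0395]
C 0.0575 [ 0.5205 -0.0403]
D 0.0525 [ 0.4119 -0.0229]
D 0.0575 [ 0.4069 -0.0222]
[380.6703437  319.40463135] [295.51079616  92.09205585]
[415.89782142 416.36437788] [279.24611044  71.48477304]
[-0.08737164 -0.23578854  0.60855569] 13.15
```

>>> {"fn": "apply_moves", "kwargs": {
  "translation": [
    [0,0,0],
    [0.4,-0.6,0],
    [0.8,-1.2,0],
    [1.12,-1.55,0.6],
    [1.12,-1.55,1.4],
    [1.12,-1.55,2.1],
    [1.12,-1.55,2.6],
    [1.12,-1.55,2.7],
    [1.12,-1.55,2.7],
    [1.12,-1.55,2.7],
    [1.12,-1.55,2.7]
  ],
  "roll": [0,0,0,0,0,0,0,0,0,0,0],
  "gripper": 0,
  "squeeze": 20
}}

```text
t: 14.25
eef_pos: [0.4175, 0.0679, 0.1003]
tcp_rot: [0.001, 0.761, 0.649, 0.001]
contact_force: [0.8, 0.3, -0.1]
opening: -0.003
grip_force: 0.0
```

```bash
python3 - <<'E'
from h import *
im=robot.grab_frame("wrist"); s=robot.get_state(); print(s["eef_pos"],s["contact_force"],s["opening"])
cv2.imwrite("pics/w7.png",im)
E
```

```text
[0.41740771 0.06792754 0.10015603] [ 0.0517024  -0.88775203  0.23928202] 0.0003214691224486026
```

View pics/w7.png

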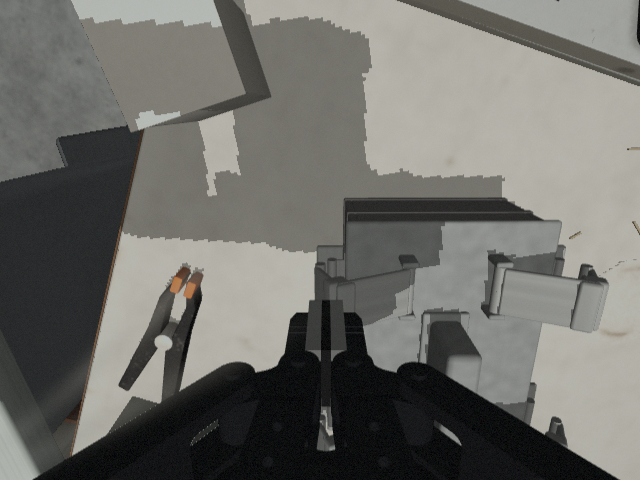

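>>> {"fn": "apply_moves", "kwargs": {
  "translation": [
    [0,0.11,0.05],
    [0,0.11,0.1],
    [0,0.11,0.15],
    [0,0.11,0.2],
    [0,0.11,0.25],
    [0,0.11,0.25]
  ],
  "roll": [0,0,0,0,0,0]
}}

```text
t: 14.9
eef_pos: [0.4206, 0.0674, 0.0887]
tcp_rot: [-0.0, 0.761, 0.649, -0.0]
contact_force: [-1.0, 0.3, 2.3]
opening: -0.002
grip_force: 2.0
```

>>> {"fn": "apply_moves", "kwargs": {
  "translation": [
    [0,0,0.025],
    [0,0,0.05],
    [0,0,0.05]
  ],
  "roll": [0,0,0]
}}

```text
t: 15.2
eef_pos: [0.4208, 0.0674, 0.0869]
tcp_rot: [0.0, 0.761, 0.649, 0.0]
contact_force: [-0.5, 0.3, 2.1]
opening: -0.002
grip_force: 1.2
```

>>> {"fn": "apply_moves", "kwargs": {
  "translation": [
    [0,0,0.025],
    [0,0,0.05],
    [0,0,0.05]
  ],
  "roll": [0,0,0]
}}

```text
t: 15.5
eef_pos: [0.4209, 0.0673, 0.0851]
tcp_rot: [0.0, 0.761, 0.649, 0.0]
contact_force: [-1.9, 0.5, 5.3]
opening: 0.002
grip_force: 2.5
```

>>> {"fn": "apply_moves", "kwargs": {
  "translation": [
    [0,0,0.025],
    [0,0,0.03],
    [0,0,0.03]
  ],
  "roll": [0,0,0]
}}

```text
t: 15.8
eef_pos: [0.4209, 0.0674, 0.084]
tcp_rot: [0.0, 0.761, 0.649, 0.0]
contact_force: [-2.1, 0.9, 5.4]
opening: 0.001
grip_force: 2.7
```

>>> {"fn": "apply_moves", "kwargs": {
  "translation": [
    [0,0,0.025],
    [0,0,0.03],
    [0,0,0.03]
  ],
  "roll": [0,0,0]
}}

```text
t: 16.1
eef_pos: [0.4209, 0.0674, 0.0826]
tcp_rot: [0.0, 0.761, 0.649, 0.0]
contact_force: [-1.7, -0.3, 4.4]
opening: -0.004
grip_force: 2.1
```

>>> {"fn": "apply_moves", "kwargs": {
  "translation": [
    [0,0,0.025],
    [0,0,0.03],
    [0,0,0.03]
  ],
  "roll": [0,0,0]
}}

```text
t: 16.4
eef_pos: [0.4206, 0.0674, 0.0809]
tcp_rot: [-0.0, 0.761, 0.649, -0.0]
contact_force: [-0.1, -0.5, -0.5]
opening: 0.002
grip_force: 0.1
```

>>> {"fn": "apply_moves", "kwargs": {
  "translation": [
    [0,0,0.02],
    [0,0,0.02]
  ],
  "roll": [0,0]
}}

```text
t: 16.6
eef_pos: [0.4205, 0.0674, 0.0801]
tcp_rot: [-0.0, 0.761, 0.649, -0.0]
contact_force: [0.5, 0.7, -0.2]
opening: 0.0
grip_force: 0.0
```

>>> {"fn": "apply_moves", "kwargs": {
  "translation": [
    [0,0,-0.8],
    [0,0,-1.5],
    [-0.8,1.0,-1.5],
    [-1.6,2.0,-1.5],
    [-2.25,2.85,-1.5],
    [-2.25,2.85,-1.5],
    [-2.25,2.85,-0.8],
    [-2.25,2.85,-0.4],
    [-2.25,2.85,-0.37],
    [-2.25,2.85,-0.37],
    [-2.25,2.85,-0.37]
  ],
  "roll": [0,0,0,0,0,0,0,0,0,0,0]
}}

```text
t: 17.7
eef_pos: [0.5196, -0.0395, 0.0963]
tcp_rot: [0.001, 0.761, 0.649, 0.0]
contact_force: [-0.4, -0.3, 0.5]
opening: -0.002
grip_force: 0.0
```

```bash
python3 - <<'E'
from h import *
im=robot.grab_frame("wrist"); s=robot.get_state(); print(s["eef_pos"],s["contact_force"])
c=np.array([.4708,.0132,0]); d=s["eef_pos"]-c; v=-.159
print("lid xy",np.cos(v)*d[0]+np.sin(v)*d[1],-np.sin(v)*d[0]+np.cos(v)*d[1])
cv2.imwrite("pics/w8.png",im)
E
```

```text
[ 0.51972076 -0.03953585  0.09643159] [ 0.68397061 -0.37455564 -0.18545389]
lid xy 0.05665339221865466 -0.04432497350022244
```

>>> {"fn": "apply_moves", "kwargs": {
  "translation": [
    [0,0,0.05],
    [0,0,0.1],
    [0,0,0.15],
    [0,0,0.2],
    [0,0,0.25],
    [0,0,0.28],
    [0,0,0.28]
  ],
  "roll": [0,0,0,0,0,0,0]
}}

```text
t: 18.45
eef_pos: [0.519, -0.0395, 0.0839]
tcp_rot: [-0.0, 0.761, 0.649, -0.0]
contact_force: [1.2, 0.1, 2.3]
opening: -0.003
grip_force: 1.2
```

>>> {"fn": "apply_moves", "kwargs": {
  "translation": [
    [0,0,0.025],
    [0,0,0.03],
    [0,0,0.03]
  ],
  "roll": [0,0,0]
}}

```text
t: 18.75
eef_pos: [0.5191, -0.0396, 0.0829]
tcp_rot: [-0.0, 0.761, 0.649, -0.0]
contact_force: [1.0, 0.1, 3.2]
opening: 0.0
grip_force: 1.2
```

>>> {"fn": "apply_moves", "kwargs": {
  "translation": [
    [0,0,0.025],
    [0,0,0.03],
    [0,0,0.03]
  ],
  "roll": [0,0,0]
}}

```text
t: 19.05
eef_pos: [0.5191, -0.0395, 0.0816]
tcp_rot: [-0.0, 0.761, 0.649, -0.0]
contact_force: [1.6, -0.7, 2.6]
opening: 0.001
grip_force: 1.2
```

>>> {"fn": "apply_moves", "kwargs": {
  "translation": [
    [0,0,0.025],
    [0,0,0.03],
    [0,0,0.03]
  ],
  "roll": [0,0,0]
}}

```text
t: 19.35
eef_pos: [0.5192, -0.0396, 0.0806]
tcp_rot: [0.0, 0.761, 0.649, 0.0]
contact_force: [0.7, -0.0, 2.7]
opening: 0.001
grip_force: 1.5
```

>>> {"fn": "apply_moves", "kwargs": {
  "translation": [
    [0,0,0.025],
    [0,0,0.03],
    [0,0,0.03]
  ],
  "roll": [0,0,0]
}}

```text
t: 19.65
eef_pos: [0.5194, -0.0396, 0.0797]
tcp_rot: [0.0, 0.761, 0.649, 0.0]
contact_force: [0.5, -0.7, 4.9]
opening: -0.004
grip_force: 2.7
```

>>> {"fn": "apply_moves", "kwargs": {
  "translation": [
    [0,0,0.025],
    [0,0,0.03],
    [0,0,0.03]
  ],
  "roll": [0,0,0]
}}

```text
t: 19.95
eef_pos: [0.5196, -0.0396, 0.0787]
tcp_rot: [0.0, 0.761, 0.649, 0.0]
contact_force: [0.8, 0.1, 6.4]
opening: -0.001
grip_force: 2.9
```

>>> {"fn": "apply_moves", "kwargs": {
  "translation": [
    [0,0,0.025],
    [0,0,0.03],
    [0,0,0.03]
  ],
  "roll": [0,0,0]
}}

```text
t: 20.25
eef_pos: [0.5198, -0.0397, 0.0776]
tcp_rot: [0.001, 0.761, 0.649, 0.001]
contact_force: [0.5, -0.2, 5.9]
opening: -0.002
grip_force: 2.9
```

>>> {"fn": "apply_moves", "kwargs": {
  "translation": [
    [0,0,0.025],
    [0,0,0.025]
  ],
  "roll": [0,0]
}}

```text
t: 20.45
eef_pos: [0.5199, -0.0397, 0.0765]
tcp_rot: [0.001, 0.761, 0.649, 0.001]
contact_force: [1.0, 0.2, 4.4]
opening: 0.003
grip_force: 2.4
```

>>> {"fn": "apply_moves", "kwargs": {
  "translation": [
    [0,0,0.025],
    [0,0,0.025]
  ],
  "roll": [0,0]
}}

```text
t: 20.65
eef_pos: [0.5188, -0.0395, 0.0747]
tcp_rot: [-0.0, 0.761, 0.649, -0.0]
contact_force: [0.5, -1.0, 0.0]
opening: -0.001
grip_force: 0.0
```

>>> {"fn": "apply_moves", "kwargs": {
  "translation": [
    [0,0,-0.5],
    [0,0,-1.2],
    [0.8,0,-1.2],
    [1.6,0.0,-1.2],
    [2.23,0,-1.2],
    [2.23,0,-1.2],
    [2.23,0,-0.7],
    [2.23,0,-0.5],
    [2.23,0,-0.4],
    [2.23,0,-0.3],
    [2.23,0,-0.27],
    [2.23,0,-0.27]
  ],
  "roll": [0,0,0,0,0,0,0,0,0,0,0,0]
}}

```text
t: 21.85
eef_pos: [0.5336, 0.0481, 0.0862]
tcp_rot: [0.0, 0.761, 0.649, 0.0]
contact_force: [-0.2, -1.2, 2.0]
opening: 0.001
grip_force: 1.1
```

>>> {"fn": "apply_moves", "kwargs": {
  "translation": [
    [0,0,0.025],
    [0,0,0.03],
    [0,0,0.03]
  ],
  "roll": [0,0,0]
}}

```text
t: 22.15
eef_pos: [0.5335, 0.0485, 0.0848]
tcp_rot: [0.0, 0.761, 0.649, 0.0]
contact_force: [1.0, -0.9, 1.9]
opening: 0.001
grip_force: 1.2
```

>>> {"fn": "apply_moves", "kwargs": {
  "translation": [
    [0,0,0.025],
    [0,0,0.03],
    [0,0,0.03]
  ],
  "roll": [0,0,0]
}}

```text
t: 22.45
eef_pos: [0.5337, 0.0485, 0.0838]
tcp_rot: [0.0, 0.761, 0.649, 0.0]
contact_force: [1.6, -0.2, 5.4]
opening: -0.004
grip_force: 2.5
```

>>> {"fn": "apply_moves", "kwargs": {
  "translation": [
    [0,0,0.025],
    [0,0,0.03],
    [0,0,0.03]
  ],
  "roll": [0,0,0]
}}

```text
t: 22.75
eef_pos: [0.534, 0.0485, 0.0829]
tcp_rot: [0.001, 0.761, 0.649, 0.001]
contact_force: [1.4, -0.3, 5.8]
opening: 0.004
grip_force: 3.0
```

>>> {"fn": "apply_moves", "kwargs": {
  "translation": [
    [0,0,0.025],
    [0,0,0.025]
  ],
  "roll": [0,0]
}}

```text
t: 22.95
eef_pos: [0.5342, 0.0484, 0.0819]
tcp_rot: [0.001, 0.761, 0.649, 0.001]
contact_force: [2.0, -0.6, 5.8]
opening: 0.002
grip_force: 3.0
```

>>> {"fn": "apply_moves", "kwargs": {
  "translation": [
    [0,0,0.025],
    [0,0,0.025]
  ],
  "roll": [0,0]
}}

```text
t: 23.15
eef_pos: [0.5345, 0.0484, 0.0811]
tcp_rot: [0.001, 0.761, 0.649, 0.001]
contact_force: [2.4, -0.2, 6.4]
opening: -0.001
grip_force: 3.0
```

>>> {"fn": "apply_moves", "kwargs": {
  "translation": [
    [0,0,0.025],
    [0,0,0.025]
  ],
  "roll": [0,0]
}}

```text
t: 23.35
eef_pos: [0.5345, 0.0484, 0.0801]
tcp_rot: [0.001, 0.761, 0.649, 0.001]
contact_force: [2.7, -0.9, 5.9]
opening: 0.002
grip_force: 2.9
```

>>> {"fn": "apply_moves", "kwargs": {
  "translation": [
    [0,0,0.025],
    [0,0,0.025]
  ],
  "roll": [0,0]
}}

```text
t: 23.55
eef_pos: [0.5335, 0.0486, 0.0783]
tcp_rot: [0.0, 0.761, 0.649, 0.0]
contact_force: [0.9, 0.2, 2.2]
opening: -0.001
grip_force: 1.3
```

>>> {"fn": "apply_moves", "kwargs": {
  "translation": [
    [0,0,0.01],
    [0,0,0.01]
  ],
  "roll": [0,0]
}}

```text
t: 23.75
eef_pos: [0.5318, 0.0488, 0.0765]
tcp_rot: [-0.001, 0.761, 0.649, -0.001]
contact_force: [-0.5, -0.5, 0.4]
opening: -0.001
grip_force: 0.0
```

>>> {"fn": "apply_moves", "kwargs": {
  "translation": [
    [0,0,-0.5],
    [0,0,-1.6],
    [-0.8,-1.0,-1.6],
    [-1.6,-2.0,-1.6],
    [-2.25,-2.85,-1.6],
    [-2.25,-2.85,-1.6],
    [-2.25,-2.85,-0.7],
    [-2.25,-2.85,-0.5],
    [-2.25,-2.85,-0.4],
    [-2.25,-2.85,-0.3],
    [-2.25,-2.85,-0.25],
    [-2.25,-2.85,-0.25]
  ],
  "roll": [0,0,0,0,0,0,0,0,0,0,0,0]
}}

```text
t: 24.95
eef_pos: [0.4071, -0.0223, 0.0883]
tcp_rot: [0.0, 0.761, 0.649, 0.0]
contact_force: [-0.6, 0.1, 3.9]
opening: -0.002
grip_force: 1.1
```

>>> {"fn": "apply_moves", "kwargs": {
  "translation": [
    [0,0,0.025],
    [0,0,0.03],
    [0,0,0.03]
  ],
  "roll": [0,0,0]
}}

```text
t: 25.25
eef_pos: [0.4068, -0.0224, 0.0868]
tcp_rot: [0.0, 0.761, 0.649, 0.0]
contact_force: [0.7, 0.3, 2.6]
opening: -0.004
grip_force: 1.1
```

>>> {"fn": "apply_moves", "kwargs": {
  "translation": [
    [0,0,0.025],
    [0,0,0.03],
    [0,0,0.03]
  ],
  "roll": [0,0,0]
}}

```text
t: 25.55
eef_pos: [0.4063, -0.0223, 0.0852]
tcp_rot: [-0.0, 0.761, 0.649, -0.0]
contact_force: [-0.5, 0.6, 3.7]
opening: 0.001
grip_force: 1.2
```

>>> {"fn": "apply_moves", "kwargs": {
  "translation": [
    [0,0,0.025],
    [0,0,0.025]
  ],
  "roll": [0,0]
}}

```text
t: 25.75
eef_pos: [0.4063, -0.0223, 0.0842]
tcp_rot: [-0.0, 0.761, 0.649, -0.0]
contact_force: [-0.9, 0.9, 2.6]
opening: 0.001
grip_force: 1.2
```

>>> {"fn": "apply_moves", "kwargs": {
  "translation": [
    [0,0,0.025],
    [0,0,0.03],
    [0,0,0.03]
  ],
  "roll": [0,0,0]
}}

```text
t: 26.05
eef_pos: [0.4063, -0.0223, 0.083]
tcp_rot: [-0.0, 0.761, 0.649, -0.0]
contact_force: [-1.1, -0.0, 2.8]
opening: -0.0
grip_force: 1.2
```

>>> {"fn": "apply_moves", "kwargs": {
  "translation": [
    [0,0,0.025],
    [0,0,0.03],
    [0,0,0.03]
  ],
  "roll": [0,0,0]
}}

```text
t: 26.35
eef_pos: [0.4064, -0.0223, 0.082]
tcp_rot: [-0.0, 0.761, 0.649, -0.0]
contact_force: [-2.0, 0.9, 5.0]
opening: -0.002
grip_force: 2.4
```

>>> {"fn": "apply_moves", "kwargs": {
  "translation": [
    [0,0,0.025],
    [0,0,0.025]
  ],
  "roll": [0,0]
}}

```text
t: 26.55
eef_pos: [0.4065, -0.0223, 0.0811]
tcp_rot: [0.0, 0.761, 0.649, 0.0]
contact_force: [-2.2, -0.2, 4.4]
opening: -0.0
grip_force: 2.5
```

>>> {"fn": "apply_moves", "kwargs": {
  "translation": [
    [0,0,0.025],
    [0,0,0.025]
  ],
  "roll": [0,0]
}}

```text
t: 26.75
eef_pos: [0.4065, -0.0223, 0.0801]
tcp_rot: [0.0, 0.761, 0.649, 0.0]
contact_force: [-2.0, 1.0, 5.1]
opening: 0.0
grip_force: 2.5
```

>>> {"fn": "apply_moves", "kwargs": {
  "translation": [
    [0,0,0.025],
    [0,0,0.025]
  ],
  "roll": [0,0]
}}

```text
t: 26.95
eef_pos: [0.4065, -0.0223, 0.079]
tcp_rot: [0.0, 0.761, 0.649, 0.0]
contact_force: [-2.2, -0.4, 5.2]
opening: 0.001
grip_force: 2.2
```

>>> {"fn": "apply_moves", "kwargs": {
  "translation": [
    [0,0,0.025],
    [0,0,0.025]
  ],
  "roll": [0,0]
}}

```text
t: 27.15
eef_pos: [0.4065, -0.0223, 0.0778]
tcp_rot: [0.0, 0.761, 0.649, 0.0]
contact_force: [-0.3, 0.2, 2.5]
opening: 0.004
grip_force: 1.6
```

>>> {"fn": "apply_moves", "kwargs": {
  "translation": [
    [0,0,0.02],
    [0,0,0.02]
  ],
  "roll": [0,0]
}}

```text
t: 27.35
eef_pos: [0.4064, -0.0223, 0.0768]
tcp_rot: [0.0, 0.761, 0.649, 0.0]
contact_force: [-0.1, -0.1, 0.4]
opening: 0.0
grip_force: 0.5
```

>>> {"fn": "apply_moves", "kwargs": {
  "translation": [
    [0,0,-0.5],
    [0,0,-1.5],
    [0,0,-2.5],
    [0.5,0.7,-3.25],
    [1.12,1.42,-3.25],
    [1.12,1.42,-3.25],
    [1.12,1.42,-3.25]
  ],
  "roll": [0,0,0,0,0,0,0]
}}

```text
t: 28.05
eef_pos: [0.4692, 0.0134, 0.2061]
tcp_rot: [-0.001, 0.761, 0.649, -0.001]
contact_force: [0.8, 0.0, 0.0]
opening: 0.004
grip_force: 0.0
```

```bash
python3 b.py w9 .038; python3 -c "
import cv2
a=cv2.imread('pics/w6.png')[90:330,200:450];b=cv2.imread('pics/w9.png')[90:330,200:450]
import numpy as np
cv2.imwrite('pics/cmp.png',cv2.resize(np.hstack([a,b]),None,fx=1.6,fy=2.4,interpolation=2)if 0 else cv2.resize(np.hstack([a,b]),None,fx=1.6,fy=1.6))"
```

```text
[0.4687 0.0131 0.206 ] [0.4821 0.0961 0.3493]
lid 0.78 [328.7 217.8] [0.4698 0.009 ]
lid_grip 0.84 [333.8 232.8] [0.4732 0.0072]
lid_grip 0.72 [297.  164.8] [0.4555 0.0605]
pad_a 0.87 [254.4 282.7] [ 0.4074 -0.0219]
pad_a 0.8 [414.2 164.3] [0.5358 0.0482]
pad_a 0.75 [406. 281.] [ 0.5219 -0.0389]
pad_a 0.72 [246.9 164.7] [0.4218 0.0664]
clip_a 0.85 [361.5 163.4] [0.5016 0.0515]
clip_a 0.84 [298.3 281.9] [ 0.4378 -0.0358]
clip_a 0.79 [357.  278.6] [ 0.4858 -0.0405]
clip_a 0.56 [297.8 163.1] [0.455  0.0593]
box_rim 0.53 [401.6 281.6] [ 0.5215 -0.0481]
```

View pics/cmp.png

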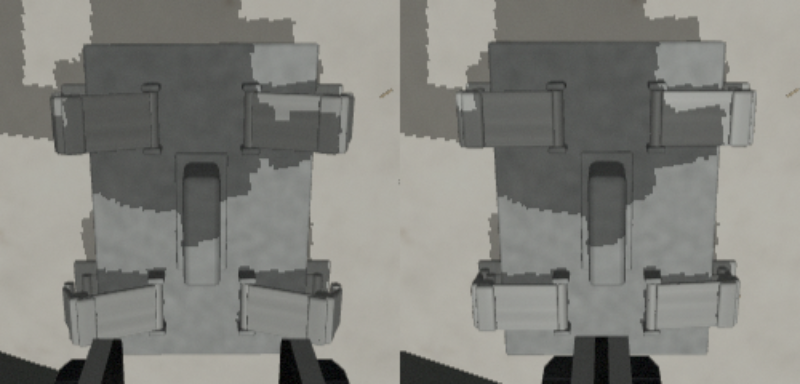

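```bash
python3 -c "
from workcell import robot
print(robot.hand_in())"
```

```text
the job is handed in; nothing more can be done
None
```

The lid is fully down on the box. All four clips snapped in the order A, C, B, D; no push read above about 6.5 N, and the last picture shows all four down. I handed the job in at about 28 s of robot time, with the arm clear of everything.

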